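# Hang a specimen mould beside the clamp ring

### The job

Take the metal specimen mould out of its wooden rack and hang it by its eye on the hook, in front of the clamp ring that already hangs there. Slide it back along the hook so that it pushes the ring back until the sprung stop behind the ring gives a little - press gently, never hard enough to bottom the spring - and leave both hanging there together, still and side by side. The ring must stay on the hook all along, and the beaker, the cup and the bottle must stay where they are.

Things in the scene. Friction and masses are not known exactly. Their poses are not given: they have to be found in the camera images.
- mould_center (a point): Specimen mould: flat plain aluminium frame 8 mm thick (its x), 80 mm wide (y), 146 mm high (z), 110 to 195 g, same from both faces. This point: half-way up, 73 mm above its underside. It starts standing in the rack's slot. Hold its handle by the two faces (closing along x) in the upper half, best 55 mm above this point.
- mould_eye (a point): Middle of the top edge of the mould's eye, 13 mm above mould_center; axes as the mould's. The eye is an opening 16 mm wide (y) and 26 mm high below this point, right through along x. When the mould hangs, this point is 4 mm above the rod's axis.
- mould: The same mould; origin at the centre of its underside. From below: an 80 x 60 mm frame with two windows; a neck with the eye, 60 to 86 mm up; a flat handle 34 mm wide, 86 to 146 mm up. When both hang, the ring reaches up beside the handle's lowest 11 mm.
- hook_tip (a point): Front end of the hook, on its axis: a straight level steel rod 8 mm thick, 150 mm above the bench; x runs along the rod towards the post, z up. Here a pin 6 mm thick turns up, its top 10 mm above the rod's axis. Behind the ring a sprung stop sits on the rod.
- stand: Stand of the hook; origin under its post, axes as the hook's, base 150 x 120 x 12 mm. Post 30 mm wide, its front 108 mm behind the tip, top 10 mm above the rod's axis. The stop is a black disc 36 mm across, its front face 46 to 74 mm behind the tip: not measured, to be felt. Its spring has 3 N per mm, no preload, and bottoms after 5 mm (15 N).
- ring: Steel clamp ring hanging loose on the rod, axis along the rod: 72 mm outside, 50 mm inside, 10 mm thick (its x), about 210 g; origin at its centre, 21 mm below the rod's axis. Starts with its centre 26 to 34 mm behind the tip, not touching the stop; it slides along the rod with under 2.5 N. Its top is 15 mm above the rod's axis.
- rack: Fixed wooden rack on the bench, 75 x 110 mm, 36 mm high; origin at the centre of its underside. The slot, 11 mm wide (x) and 84 mm long (y), is open at the top and its floor is 6 mm above the bench; the mould stands in it.
- beaker_rim (a point): Bystander: centre of the mouth of a glass beaker 68 mm across, 85 mm high.
- cup_rim (a point): Bystander: centre of the mouth of a small steel cup 40 mm across, 30 mm high.
- bottle_mid (a point): Bystander: centre of a closed bottle 60 mm across, 150 mm high.
- woodbox: Bystander: fixed open wooden box 130 x 170 x 60 mm; origin at the centre of its underside.
There are look-alikes about, which are no part of the job. Several things have the shape of the ring; the one meant has the colours described above.

How it is judged (in metres and radians):
On the way, in this order (a step that is already met when the one before it is completed fails the run):
1. the rod's end goes through the mould's eye, the mould being behind the upturned tip and in front of the ring (x of mould_eye in the frame of hook_tip between 0.006 and 0.075 m and y of mould_eye in the frame of hook_tip between -0.009 and 0.009 m and z of mould_eye in the frame of hook_tip between -0.004 and 0.021 m), for 0.1 s.
2. the mould presses the ring back against the sprung stop with more than 3 N, both being on the hook (all of step 1 and contact force between mould and ring above 3 N and x of ring in the frame of hook_tip between 0.012 and 0.085 m and y of ring in the frame of hook_tip between -0.012 and 0.012 m and z of ring in the frame of hook_tip between -0.028 and -0.014 m), for 0.2 s.
At the end, for the whole second after the job is handed in: Mould hangs by its eye on the rod (eye top 1-9 mm above the rod axis, 6-75 mm behind the tip, within 9 mm sideways, tilt under 0.15 rad); ring still hangs behind it (centre 14-28 mm below the axis, within 12 mm sideways); their middles within 17 mm; both slower than 20 mm/s (x of mould_eye in the frame of hook_tip between 0.006 and 0.075 m and y of mould_eye in the frame of hook_tip between -0.009 and 0.009 m and z of mould_eye in the frame of hook_tip between 0.001 and 0.009 m and x of ring in the frame of hook_tip between 0.012 and 0.085 m and y of ring in the frame of hook_tip between -0.012 and 0.012 m and z of ring in the frame of hook_tip between -0.028 and -0.014 m and horizontal distance between mould_eye and ring below 0.017 m and angle between mould_center's own z axis and vertical below 0.15 rad and linear speed of each of mould, ring below 0.02 m/s); the robot touches nothing.
It fails at once if the mould pushes on the ring with more than 15 N (contact force between mould and ring above 15 N).
It fails at once if the ring comes off the hook or is lifted off it (z of ring in the frame of hook_tip below -0.045 m or z of ring in the frame of hook_tip above -0.006 m or x of ring in the frame of hook_tip below 0.003 m).
It fails at once if the robot's hand or arm pushes on the ring with more than 15 N (contact force between any of the arm, the fingers and ring above 15 N).
It fails at once if the beaker, the cup or the bottle is shifted by more than 30 mm (distance of any of beaker_rim, cup_rim, bottle_mid from where it was at the start of the episode above 0.03 m).
It also fails if it takes over 72 s, if anything falls off the work surface, if the arm or the gripper's body presses on something with over 40 N, if the wrist force passes 120 N, or if a joint passes its speed limit or range.

### The arm

A 6-joint arm with a two-finger parallel gripper is mounted at the origin on the work surface. World frame = base frame: x ahead of the robot, y to its left, z up, the work surface at z = 0. Lengths are in m, angles in degrees, forces in N, time in s.
With the tool pointing down it reaches from about 0.325 to 0.775 m from the base axis. Payload 5.5 kg.
Tool frame: the origin (TCP) lies at the centre of the arm's flange, where the gripper is bolted on; the fingertips stand 182 mm ahead of it and the grasp point (between the pads) lies 163 mm ahead of it; z points along the fingers, y is the direction in which the jaws open and shut (so a half turn about z gives the same grasp; the last joint's range is limited). The gripper opens to 88 mm and grips with 3 to 60 N. Pads are 20 mm wide; open, the fingers measure 115 mm over their backs; the gripper's body (75 mm by 178 mm) begins 61 mm behind the grasp point.
Start: joints at [60.407, 5.22, 70.514, -0, 104.267, -3.249], TCP at [0.266, 0.538, 0.405] pointing down, gripper open.
Joint ranges: [-164.24, 164.24], [-49.07, 125.15], [9.68, 141.18], [-86.29, 266.29], [3.28, 154.24], [-151.56, 151.56]. Speed limits (degrees/s): [147.25, 147.25, 172.46, 180, 180, 180].

### API

Orientations are given as [roll, pitch, yaw] about the fixed x, y, z axes, in that order (R = Rz(yaw) Ry(pitch) Rx(roll)).
In Python, from station import r gives the robot as it stands. The module is installed in compiled form; this text tells all that it offers. Calls block until the motion is done:
- r.reach(position, orientation): joint-space move of the TCP to a pose.
- r.servo_line(position, rotation=None, speed=0.15): straight line of the TCP; rotation=None keeps the orientation; speed is the mean speed in m/s.
- r.move_joints(angles): joint-space move.
- r.let_go() and r.grab(squeeze=None): open the fingers fully, or close them until they stop; squeeze is the grip in N (None keeps the last).
- r.wait(seconds).
- r.inverse_kinematics(position, orientation): joint angles nearest the present ones, or None.
- r.sense(): the state.
- r.snapshot(name): name is "side" or "top"; returns a dict with "frame" (480x640x3 uint8, red, green, blue), "fx", "fy", "cx", "cy" (pixels), "R" (3x3) and "t" (3): a world point X has camera coordinates R X + t. Camera axes: x right, y down, z forward; pixel columns grow to the right and rows downward; lengths in m; the calibration is good to about 2 mm. A picture is of the moment at which its call begins. There is no depth.
A pose or a line that the arm cannot do raises r.IKError and nothing moves.
- r.hand_in(): hands the job in, once; it reports no verdict.
The state is a dict: "clock": time; "joints": joint angles; "joint_vel": joint speeds; "joint_torque": joint torques, N m; "tcp_pos": TCP position; "orientation": TCP orientation; "contact_force": force on the tool from outside, world axes, zero at the start; "torque": the same for the moment, N m; "opening": finger opening in m.
Only numpy, scipy, OpenCV 4.12 (cv2) and the standard library are available. Lean on these libraries where they do the work, as an engineer would, in place of code of your own. Each camera call takes 0.05 s, during which the arm holds its last target. There are 200 camera calls.

## Working session

There is one attempt and no reset: what is moved stays moved. The work goes in short steps, each a Python script; the robot and the scene stay as the last script left them, time stands still between calls to the robot, and variables do not carry over. Pictures are saved under pics/ and viewed, about 8 in all and at most 12, crops included, and the job is handed in when it is done.

```bash
mkdir -p pics
python3 - <<'E'
from station import r
import cv2,pickle
d={}
for n in("side","top"):
    s=r.snapshot(n); d[n]=s; cv2.imwrite(f"pics/{n}0.png",s["frame"][:,:,::-1])
    print(n,{k:s[k] for k in s if k!="frame"})
pickle.dump(d,open("s0.pkl","wb")); print(r.sense())
E
```

```text
side {'fx': 610.429216863928, 'fy': 610.429216863928, 'cx': 308.7934630836457, 'cy': 241.1334755336609, 'R': array([[ 0.97558593, -0.21947856, -0.00782716],
       [-0.16669865, -0.71683396, -0.67702336],
       [ 0.14298134,  0.66179924, -0.7359199 ]]), 't': array([-0.5464811 ,  0.21193837,  1.3652707 ])}
top {'fx': 559.4348754174841, 'fy': 559.4348754174841, 'cx': 319.84370730250197, 'cy': 249.55625870950243, 'R': array([[-0.01863871, -0.99980937, -0.00581561],
       [-0.99014126,  0.01926549, -0.13874125],
       [ 0.13882685,  0.00317232, -0.99031159]]), 't': array([0.05157605, 0.58842438, 1.25714685])}
{'clock': 0.1, 'joints': array([ 6.04065744e+01,  5.25817538e+00,  7.05748420e+01,  7.41920296e-04,
        1.04264749e+02, -3.24797274e+00]), 'joint_vel': array([ 0.0784355 , -0.20596991, -0.06635313,  0.14726903, -0.00930771,
        0.00241264]), 'joint_torque': array([ 2.64937902e-03, -4.47859311e+01, -4.07569742e+01,  6.99830242e-02,
        2.84518657e-02, -9.06849482e-05]), 'tcp_pos': array([0.26628984, 0.53773232, 0.4036275 ]), 'orientation': array([-1.79902431e+02, -6.25741184e-03,  1.53654724e+02]), 'contact_force': array([-0.41304337,  0.15396578, -0.25601105]), 'torque': array([ 0.01917917,  0.01202941, -0.02744969]), 'opening': 0.08767819457134249}
```

View pics/side0.png

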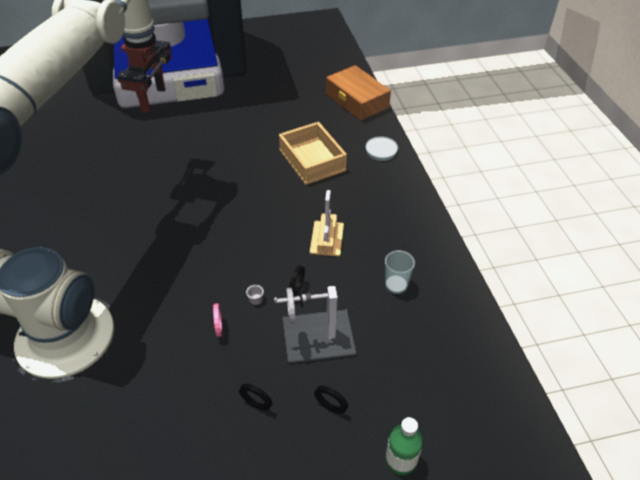

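View pics/top0.png

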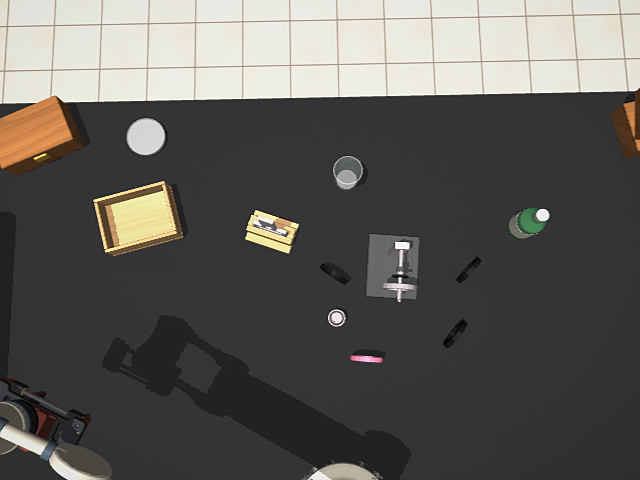

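Side view: the mould stands in the rack at (327,215) and the hook stand is at (320,320), with the ring on the rod at (291,302). In the top view the rack and mould are at (270,230), the ring at (400,287) and the tip at about (400,300).
Ring candidates, side pixels: black rings at (297,278), (255,397) and (331,399), the pink one at (218,320), and the steel one on the rod at (291,302). I choose the steel one. The only mould candidate is the one in the rack. I'll check both in one close crop.

Run:
```python
import pickle,cv2,numpy as np
d=pickle.load(open("s0.pkl","rb"))
def crop(n,x,y,w,h,k): return cv2.resize(d[n]["frame"][y:y+h,x:x+w,::-1],(w*k,h*k),interpolation=cv2.INTER_CUBIC)
a=crop("side",265,265,100,75,4);b=crop("side",290,180,75,75,4)
c=crop("top",360,230,100,75,4);e=crop("top",235,200,75,75,4)
cv2.imwrite("pics/crop0.png",np.vstack([np.hstack([a,b]),np.hstack([c,e])]))
```

```text
(no output)
```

View pics/crop0.png

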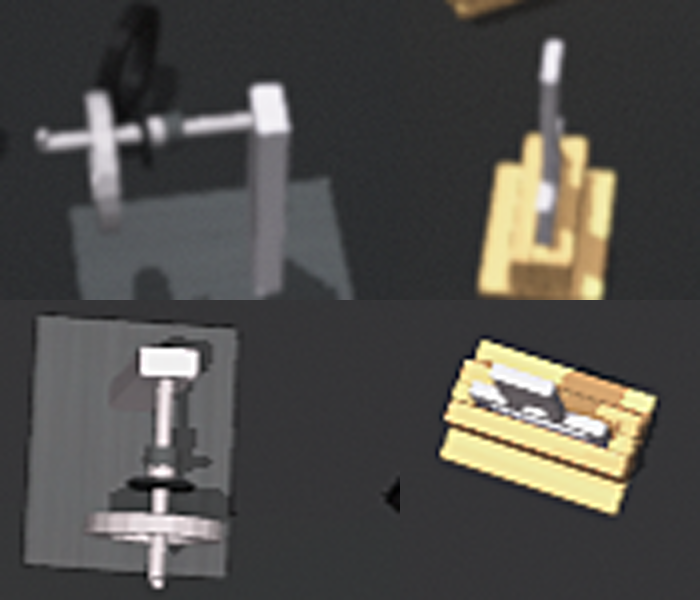

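The crop confirms both choices: the steel ring hangs on the rod between the upturned tip and the black disc, and the grey mould stands in the wooden rack. Next I measure them with masks and rays.

```bash
cat > h.py <<'E'
import numpy as np,cv2,pickle
def ray(s,p):
    v=s["R"].T@np.array([(p[0]-s["cx"])/s["fx"],(p[1]-s["cy"])/s["fy"],1]); return -s["R"].T@s["t"],v/np.linalg.norm(v)
def onz(s,p,z): o,v=ray(s,p); return o+v*(z-o[2])/v[2]
def tri(s1,p1,s2,p2):
    o1,v1=ray(s1,p1);o2,v2=ray(s2,p2); k=np.linalg.lstsq(np.c_[v1,-v2],o2-o1,rcond=None)[0]
    a,b=o1+k[0]*v1,o2+k[1]*v2; return (a+b)/2,np.linalg.norm(a-b)
def proj(s,X): c=s["R"]@np.asarray(X)+s["t"]; return np.array([s["fx"]*c[0]/c[2]+s["cx"],s["fy"]*c[1]/c[2]+s["cy"]])
def comps(s,box,lo,hi,satmax=60,minA=5):
    x,y,w,h=box; f=s["frame"][y:y+h,x:x+w].astype(int)
    m=((f.min(2)>=lo)&(f.min(2)<=hi)&(f.max(2)-f.min(2)<satmax)).astype(np.uint8)
    n,l,st,c=cv2.connectedComponentsWithStats(m,connectivity=8); out=[]
    for i in range(1,n):
        if st[i,4]>=minA:
            pts=np.argwhere(l==i)[:,::-1].astype(np.float32)+[x,y]
            out.append((st[i,4],c[i]+[x,y],cv2.minAreaRect(pts.astype(np.float32)),pts))
    return sorted(out,key=lambda o:-o[0])
E
python3 - <<'E'
from h import *
np.set_printoptions(precision=4,suppress=True)
d=pickle.load(open("s0.pkl","rb"));T,S=d["top"],d["side"]
print("base")
for o in comps(T,(360,225,70,85),62,110,40,200): 
    bx=cv2.boxPoints(o[2]); print(o[0],o[2],*[onz(T,p,.012)[:2] for p in bx],"ctr",onz(T,o[2][0],.012))
print("white top hook")
for o in comps(T,(375,235,55,75),140,255): print(o[0],o[1],o[2])
print("mould top");
for o in comps(T,(240,205,65,50),120,255,45): print(o[0],o[1],o[2],onz(T,o[1],.152))
print("mould side")
for o in comps(S,(315,185,25,65),60,255,45): print(o[0],o[1],o[2])
f=lambda x,y:((x+.5)/4-.5,(y+.5)/4-.5)
q=lambda x,y:np.add(f(x,y),(360,155)) # top hook crop
pt=q(156,582);ps=np.add(f(43,138),(265,265))
print("tip tri",tri(T,pt,S,ps),onz(T,pt,.157))
print("post top",[onz(T,q(*p),.16)[:2] for p in[(141,350),(194,348),(198,375),(144,377)]])
m=lambda x,y:np.add(f(x-400,y-300),(235,200))
print("handle top",[onz(T,m(*p),.152)[:2] for p in[(500,362),(562,388),(556,405),(490,378)]])
print("shoulder ends",[onz(T,m(*p),.066)[:2] for p in[(474,388),(609,435)]])
print("handle side tri",tri(T,m(527,384),S,np.add(f(554-400,45),(290,180))))
print("rack top",[onz(T,m(*p),.036)[:2] for p in[(483,340),(657,397)]])
E
```

```text
base
2556 ((392.5448303222656, 266.7379150390625), (51.32305145263672, 63.537227630615234), 3.3664605617523193) [ 0.4792 -0.0635] [ 0.6297 -0.0768] [ 0.62   -0.1984] [ 0.4698 -0.1831] ctr [ 0.5491 -0.1304  0.012 ]
white top hook
236 [398.3475 287.2161] ((398.2500305175781, 286.25), (24.748737335205078, 21.21320343017578), 45.0)
104 [401.9135 245.0385] ((402.0, 245.5), (7.0, 14.0), 90.0)
61 [400.4262 257.7541] ((400.5, 258.0), (16.0, 3.0), 90.0)
14 [399.6429 272.2857] ((399.5, 272.0), (2.0, 5.0), 90.0)
mould top
133 [269.0752 227.9023] ((268.744384765625, 227.73843383789062), (35.400638580322266, 5.706262588500977), 19.09349250793457) [0.6225 0.1474 0.152 ]
70 [265.1 219.5] ((265.1499938964844, 219.5500030517578), (16.443843841552734, 4.110960960388184), 18.434946060180664) [0.6409 0.1558 0.152 ]
mould side
290 [327.1724 212.7552] ((330.0, 214.5), (12.0, 51.0), 0.0)
5 [317. 220.] ((317.0, 220.0), (4.0, 0.0), 180.0)
tip tri (array([ 0.464 , -0.1225,  0.1548]), np.float64(0.0008523189666835055)) [ 0.4635 -0.1221  0.157 ]
post top [array([ 0.5854, -0.1185]), array([ 0.5859, -0.1464]), array([ 0.5715, -0.148 ]), array([ 0.571 , -0.1195])]
handle top [array([0.6507, 0.1675]), array([0.6359, 0.1344]), array([0.6267, 0.1377]), array([0.6421, 0.1729])]
shoulder ends [array([0.6535, 0.1921]), array([0.6246, 0.1149])]
handle side tri (array([0.6386, 0.1512, 0.1687]), np.float64(0.006832284936739689))
rack top [array([0.6879, 0.1904]), array([0.6518, 0.0884])]
```

Run:
```python
from h import *
from station import r
np.set_printoptions(precision=4,suppress=True)
d=pickle.load(open("s0.pkl","rb"));S,T=d["side"],d["top"]
P=np.array([.6389,.1532])
print("side proj of mould top/bottom-eye",proj(S,[*P,.152]),proj(T,[.4635,-.122,.15]),"ring ctr est",onz(T,(398.4,286.8),.15),"disc",onz(T,(399.7,275.6),.15))
q=None
for y in(70.,-110.):
    a=r.inverse_kinematics([*P,.42],[180,0,y]); b=r.inverse_kinematics([.475,-.123,.37],[180,0,y+14.3]); print(y,a,b)
    if a is not None and b is not None and (q is None or abs(a[5])<abs(q[1])): q=(y,a[5])
y=q[0]; print("use",y)
r.reach([*P,.42],[180,0,y]); r.servo_line([*P,.297],speed=.12)
r.grab(60); r.wait(.2); s=r.sense(); print(s["opening"],s["contact_force"],s["tcp_pos"],s["clock"])
r.servo_line([*P,.45],speed=.08); r.wait(.3); s=r.sense(); print(s["opening"],s["contact_force"],s["tcp_pos"],s["orientation"],s["clock"])
d={n:r.snapshot(n) for n in("side","top")}; pickle.dump(d,open("s1.pkl","wb"))
p=proj(d["side"],[*P,.25]).astype(int); pt=proj(d["top"],[*P,.3]).astype(int)
c=lambda n,p:cv2.resize(d[n]["frame"][max(0,p[1]-75):max(0,p[1]-75)+150,max(0,p[0]-65):max(0,p[0]-65)+130,::-1],(390,450))
cv2.imwrite("pics/lift.png",np.hstack([c("side",p),c("top",pt)]))
```

```text
side proj of mould top/bottom-eye [326.5249 195.8448] [398.1088 300.288 ] ring ctr est [ 0.4918 -0.1237  0.15  ] disc [ 0.5153 -0.1273  0.15  ]
70.0 [ 10.5178  14.5429  58.5734  -0.     106.8837  30.5178] [-18.4911 -11.9486  90.527    0.     101.4216 -12.7911]
-110.0 [  10.5178   14.5429   58.5734    0.      106.8837 -149.4822] None
use 70.0
0.007830026587335592 [-0.1047  0.0647 -0.7494] [0.6389 0.1532 0.297 ] 4.6083
0.007636999099655881 [-0.9749  0.1333 -1.7547] [0.6389 0.1532 0.4499] [-179.993     0.0067   70.001 ] 6.975
```

View pics/lift.png

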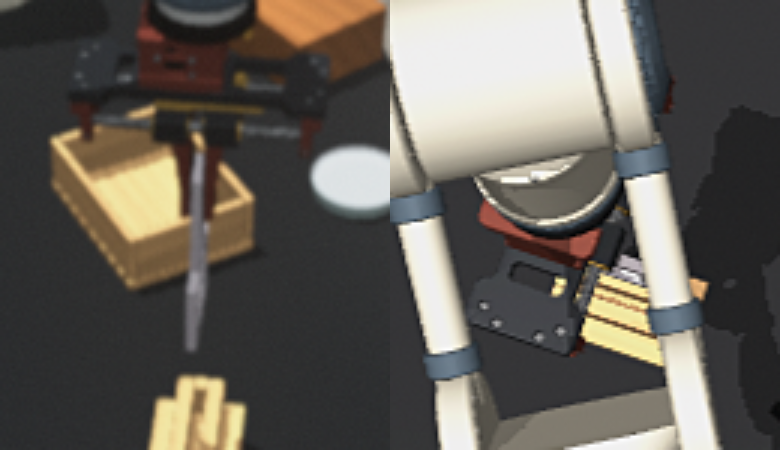

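The mould is held (opening 7.6 mm) and hanging upright clear of the rack; in the left crop its lower end is at about (190,350). Next I carry it to the front of the hook.

```bash
cat >> h.py <<'E'
TIP=np.array([.4635,-.1220]); YAW=-5.7
U=np.array([np.cos(np.radians(YAW)),np.sin(np.radians(YAW))]); V=np.array([-U[1],U[0]])
def tcp(s,lat,eyez): # mould centre s behind tip, eye top eyez above rod axis
    p=TCP0=TIP+s*U+lat*V; return [p[0],p[1],.150+eyez-.086+.128+.163]
ORI=[180,0,90+YAW]
E
python3 - <<'E'
from h import *
from station import r
np.set_printoptions(precision=4,suppress=True)
p=tcp(-.05,0,.016); 
r.servo_line([p[0],p[1],.45],ORI,speed=.15); r.servo_line(tcp(-.025,0,.016),speed=.08); r.wait(.3)
s=r.sense(); print(s["contact_force"],s["tcp_pos"],s["orientation"],s["opening"],s["clock"])
d={n:r.snapshot(n) for n in("side","top")}; pickle.dump(d,open("s2.pkl","wb"))
def c(n,X,w,h):
    p=proj(d[n],X).astype(int); print(n,p-[w//2,h//2]); return cv2.resize(d[n]["frame"][p[1]-h//2:p[1]+h//2,p[0]-w//2:p[0]+w//2,::-1],None,fx=5,fy=5,interpolation=cv2.INTER_CUBIC)
cv2.imwrite("pics/pre.png",np.hstack([c("side",[.47,-.122,.14],80,110),c("top",[.47,-.122,.14],80,110)]))
E
```

```text
[-0.379  -0.2148 -2.5295] [ 0.4386 -0.1195  0.3713] [179.9676   0.0085  84.3001] 0.007698225302056934 11.05
side [238 247]
top [357 242]
```

View pics/pre.png

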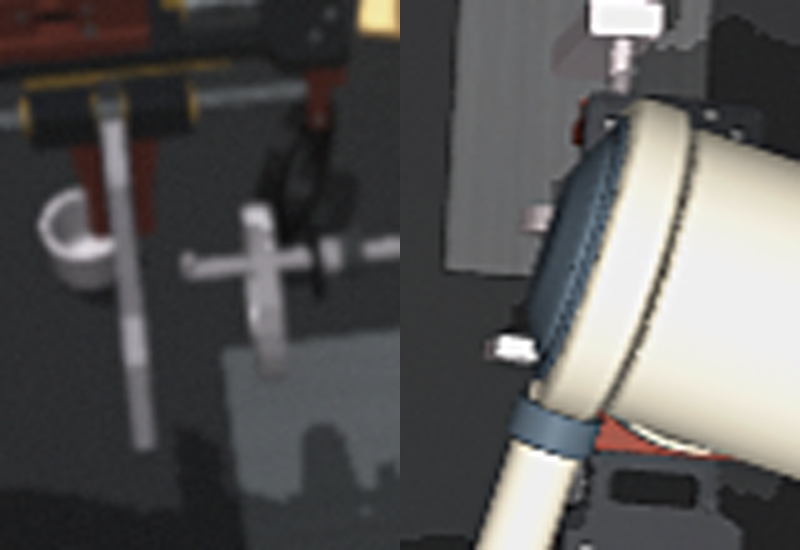

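Side crop: the mould stands upright left of the tip, its bottom at about (146,448) and the rod tip at (187,262). Top crop: the mould's left shoulder end shows at (488,348) and the ring's left edge at (524,218). I now compare these with the predicted pixels.

Run:
```python
from h import *
np.set_printoptions(precision=4,suppress=True)
d=pickle.load(open("s2.pkl","rb"));S,T=d["side"],d["top"];d0=pickle.load(open("s0.pkl","rb"))
W=lambda s,l,z:[*(TIP+s*U+l*V),z]
f=lambda o,x,y:np.add(o,((x+.5)/5-.5,(y+.5)/5-.5))
print("top shoulder left pred",proj(T,W(-.025,.04,.14)))
for o in comps(T,(368,300,30,20),150,255,60): print("meas",o[0],o[1],o[3].min(0),o[3].max(0)); pts=o[3]; print(onz(T,(pts[:,0].min()-.5,o[1][1]),.14), (onz(T,(pts[:,0].min()-.5,o[1][1]),.14)[:2]-TIP)@np.c_[U,V])
a=onz(T,f((357,242),487,348),.14)[:2]; print("hand s,lat of left end",(a-TIP)@np.c_[U,V])
# shoulder right side and bottom in side view
print("side pred bottom right corner",proj(S,W(-.025,-.04,.080)),"meas",f((238,247),146,448))
print("side pred handle top", proj(S,W(-.025,-.017,.226)),"shoulder",proj(S,W(-.025,-.04,.14)),"meas ~",f((238,247),133,345),f((238,247),131,318))
print("side tip pin top pred",proj(S,W(.003,0,.160)),"rod tip axis",proj(S,W(0,0,.15)),"meas",f((238,247),187,262), "post front",proj(S,W(.108,0,.15)))
# rod lateral in first top image: per-row centre of rod
fr=d0["top"]["frame"].astype(int)
for v in(256,258,260,262,292,294,296,298,300):
    row=fr[v,390:412].min(1)-75; row=np.clip(row,0,None); u=390+(row*np.arange(22)).sum()/row.sum()
    print(v,round(u,2),(onz(d0["top"],(u,v),.153)[:2]-TIP)@np.c_[U,V],row.tolist())
```

```text
top shoulder left pred [377.7991 310.8406]
meas 139 [393.7122 311.2014] [388. 300.] [397. 319.]
[ 0.4415 -0.1001  0.14  ] [-0.0241  0.0196]
meas 33 [379.6667 311.1212] [376. 309.] [383. 313.]
[ 0.4421 -0.0749  0.14  ] [-0.026   0.0448]
hand s,lat of left end [-0.0128 -0.12  ]
side pred bottom right corner [266.2164 337.5597] meas [266.8 336.2]
side pred handle top [260.8206 284.8616] shoulder [264.4389 320.7102] meas ~ [264.2 315.6] [263.8 310.2]
side tip pin top pred [276.2273 297.3213] rod tip axis [274.9876 300.4699] meas [275. 299.] post front [327.6154 295.0783]
256 400.47 [0.0934 0.0011] [22, 24, 23, 23, 24, 24, 22, 21, 12, 79, 143, 155, 93, 36, 0, 0, 0, 22, 32, 29, 29, 26]
258 400.11 [0.0891 0.0016] [29, 31, 30, 27, 29, 30, 29, 24, 0, 81, 151, 152, 85, 32, 1, 0, 0, 23, 30, 31, 29, 27]
260 400.05 [0.0848 0.0015] [30, 30, 29, 29, 30, 30, 28, 27, 3, 90, 158, 154, 75, 25, 3, 0, 0, 22, 32, 31, 30, 26]
262 399.22 [0.0804 0.003 ] [30, 31, 29, 28, 30, 31, 30, 28, 0, 91, 159, 152, 55, 0, 0, 0, 0, 0, 0, 22, 30, 25]
292 399.53 [ 0.0173 -0.0015] [28, 27, 25, 27, 26, 25, 15, 68, 137, 157, 138, 64, 0, 0, 0, 12, 27, 28, 28, 26, 25, 25]
294 399.82 [ 0.0132 -0.0024] [28, 25, 26, 28, 26, 25, 16, 70, 137, 158, 102, 35, 21, 24, 26, 27, 26, 28, 29, 27, 24, 25]
296 399.59 [ 0.009  -0.0021] [34, 32, 29, 31, 32, 30, 0, 76, 146, 155, 93, 31, 21, 24, 26, 24, 26, 30, 29, 26, 24, 24]
298 401.04 [ 0.0051 -0.0054] [0, 0, 0, 0, 0, 0, 0, 87, 163, 161, 87, 13, 1, 12, 16, 18, 24, 29, 25, 22, 24, 27]
300 398.81 [ 0.0005 -0.001 ] [0, 0, 0, 0, 0, 0, 0, 15, 132, 175, 84, 0, 0, 0, 0, 0, 0, 0, 0, 0, 0, 0]
```

Run:
```python
from h import *
np.set_printoptions(precision=4,suppress=True)
d=pickle.load(open("s2.pkl","rb"));S,T=d["side"],d["top"];d0=pickle.load(open("s0.pkl","rb"));T0=d0["top"]
print(T["frame"][307:316,371:388].min(2))
def edge(u0,v):  # half level crossing from left
    row=T["frame"][v,u0:u0+12].min(1).astype(float); h=(row[:3].mean()+row[7:9].mean())/2; i=np.argmax(row>h); return u0+i-1+(h-row[i-1])/(row[i]-row[i-1])
for v in(310,311,312): 
    u=edge(371,v); p=onz(T,(u,v),.14)[:2]; print(v,u,(p-TIP)@np.c_[U,V])
print(S["frame"][328:342,258:275].min(2))
# initial shoulder ends
print(T0["frame"][219:242,250:290].min(2)[::1,::1].tolist() if 0 else "")
o=comps(T0,(240,205,65,50),120,255,45)[0]; pts=o[3]; i,j=pts[:,0].argmin(),pts[:,0].argmax(); print(pts[i],pts[j],onz(T0,o[2][0],.066),onz(T0,pts[i]-[.5,0],.066),onz(T0,pts[j]+[.5,0],.066))
```

```text
[[ 52  53  53  52  53  52  51  35  24  27  28  29  39  48  55  64  82]
 [ 54  53  53  52  48  40  33  29  32  34  40  39  39  45  55  70  83]
 [ 53  53  50  47  59  94 198 226 179 155 114  86  55  35  53  73  71]
 [ 53  54  49  82  84 153 249 255 254 255 255 255 176  28  56  72  50]
 [ 53  52  47  80  78 149 243 249 245 245 248 255 167  22  54  54  56]
 [ 54  51  57  83  80 204 255 255 254 253 253 255 208  87  42  33  62]
 [ 53  53  59  80  81  94 134 180 191 188 185 227 241 140  17  37  62]
 [ 52  53  52  52  48  46  44  58  60  91 104 120  92  52  30  55  47]
 [ 53  53  52  52  52  51  48  45  44  45  45  48  32  23  42  56  97]]
310 376.0026041666667 [-0.0235  0.0439]
311 375.9976525821596 [-0.0256  0.0438]
312 375.59879032258067 [-0.0278  0.0445]
[[ 42  40  43  43  44  56  92 109 111 102  72  47  42  43  44  45  45]
 [ 44  45  46  41  45  56  90 108 111 104  76  50  43  44  44  43  42]
 [ 43  45  41  44  40  54  88 106 110 105  77  50  42  42  44  42  42]
 [ 42  45  43  44  44  51  81 104 112 104  81  55  45  44  40  39  41]
 [ 41  44  43  43  42  51  77 100 111 106  84  56  45  43  40  36  38]
 [ 43  47  43  44  44  49  74 100 109 107  86  60  43  41  38  31  32]
 [ 43  42  42  45  43  47  71  98 109 109  88  62  47  44  40  34  29]
 [ 45  44  43  42  43  50  67  95 111 108  85  59  44  43  42  36  31]
 [ 42  43  46  44  42  47  57  80  91  88  75  55  46  44  38  32  29]
 [ 43  42  43  42  43  42  47  55  60  55  50  44  45  44  40  31  29]
 [ 44  44  43  42  45  44  43  44  44  41  41  45  45  44  40  32  27]
 [ 43  44  42  44  43  44  44  42  40  45  43  40  43  43  41  35  30]
 [ 45  44  43  44  41  44  41  44  44  43  44  45  46  43  43  41  31]
 [ 42  43  43  45  43  43  43  44  44  41  45  45  44  46  41  39  31]]

[252. 222.] [286. 231.] [0.6385 0.1563 0.066 ] [0.6527 0.1958 0.066 ] [0.6302 0.1157 0.066 ]
```

Both views agree that the mould sits about 3.5 mm to +y of the grip axis. I'll compensate for that, set the rod yaw to -5.2°, and thread the eye over the tip while watching the forces.

```bash
sed -i 's/YAW=-5.7/YAW=-5.2/; s/+lat\*V/+(lat-.0035)*V/' h.py
python3 - <<'E'
from h import *
from station import r
np.set_printoptions(precision=2,suppress=True)
r.servo_line(tcp(-.025,0,.016),ORI,speed=.03); r.wait(.2)
b=r.sense()["contact_force"]; print("base",b)
for s in np.arange(-.015,.0131,.004):
    r.servo_line(tcp(s,0,.016),speed=.03); r.wait(.05); f=r.sense()["contact_force"]-b; print(round(s,3),f)
    if np.linalg.norm(f)>3: print("STOP"); break
else:
    for z in(.012,.009):
        r.servo_line(tcp(.013,0,z),speed=.02); r.wait(.1); print(z,r.sense()["contact_force"]-b)
print(r.sense()["clock"])
d={n:r.snapshot(n) for n in("side","top")}; pickle.dump(d,open("s3.pkl","wb"))
def c(n,X,w,h):
    p=proj(d[n],X).astype(int); return cv2.resize(d[n]["frame"][p[1]-h//2:p[1]+h//2,p[0]-w//2:p[0]+w//2,::-1],None,fx=5,fy=5,interpolation=cv2.INTER_CUBIC)
cv2.imwrite("pics/thread.png",np.hstack([c("side",[.48,-.122,.14],80,110),c("top",[.48,-.122,.14],80,110)]))
E
```

```text
base [-0.27  0.23 -1.03]
-0.015 [-0.07 -0.65  0.37]
-0.011 [-0.17 -0.37 -0.5 ]
-0.007 [-0.24 -0.73  0.56]
-0.003 [0.53 0.42 0.3 ]
0.001 [-0.08 -0.03 -0.03]
0.005 [ 0.62 -0.74 -0.35]
0.009 [-0.12  0.37 -0.06]
0.013 [ 0.43 -0.33  0.14]
0.012 [ 0.05 -0.82 -0.77]
0.009 [-0.13 -0.4  -0.33]
15.3417
```

View pics/thread.png

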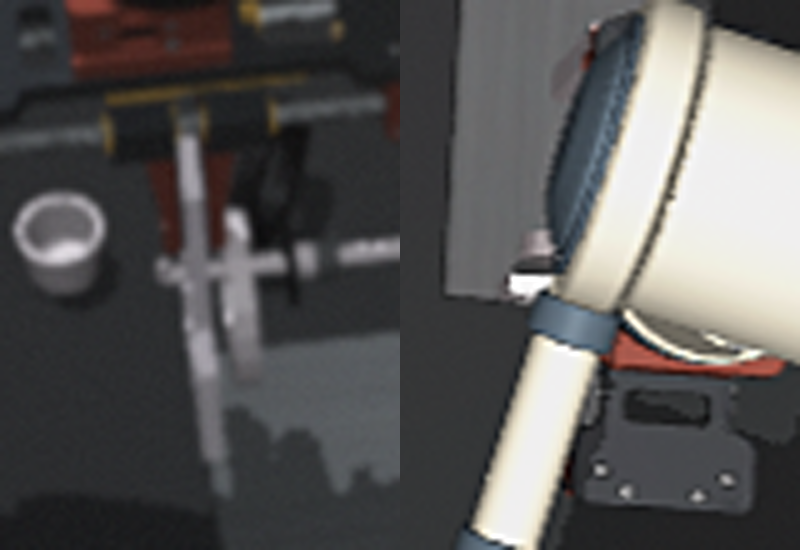

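The side crop shows the tip at (165,270), left of the mould at (195,270), with the ring at (238,270) behind it, so the rod is through the eye and no contact forces appeared. Now the push, by feel.

Run:
```python
from h import *
from station import r
np.set_printoptions(precision=2,suppress=True)
def F(n=8):
    a=[]
    for _ in range(n): r.wait(.02); a.append(r.sense()["contact_force"])
    return np.mean(a,0)
r.servo_line(tcp(.013,0,.008),speed=.02); r.wait(.2); b=F(15); s=.013; ok=False
while s<.064:
    s+=.001 if s<.03 and True else .0005
    r.servo_line(tcp(s,0,.008),speed=.02); f=F(5)-b; a=-f[:2]@U
    print(round(s*1e3,1),round(a,2),round(f[:2]@V,2),round(f[2],2))
    if a>4.: f=F(15)-b; a=-f[:2]@U; print("avg",a)
    if a>6.: ok=True; break
if ok: r.wait(.5); f=F(15)-b; print("held",-f[:2]@U,f,r.sense()["opening"])
print(s,r.sense()["clock"],r.sense()["orientation"])
np.save("sb.npy",[s,*b])
cv2.imwrite("pics/press.png",cv2.resize((d:=r.snapshot("side"))["frame"][240:350,240:340,::-1],None,fx=5,fy=5,interpolation=cv2.INTER_CUBIC)); pickle.dump(d,open("s4.pkl","wb"))
```

```text
14.0 0.27 -0.38 0.4
15.0 -0.42 -0.34 0.12
16.0 -0.06 -0.18 0.08
17.0 -0.02 0.07 0.55
18.0 0.1 -0.29 -0.14
19.0 -0.23 -0.36 -0.01
20.0 -0.29 0.02 0.0
21.0 -0.09 -0.2 0.63
22.0 0.9 0.27 0.35
23.0 0.54 -0.24 -0.15
24.0 0.52 -0.29 0.39
25.0 0.67 -0.09 0.05
26.0 0.41 -0.08 0.3
27.0 0.45 0.09 0.18
28.0 0.39 -0.41 -0.09
29.0 0.61 -0.2 -0.04
30.0 0.33 -0.19 0.38
30.5 0.89 -0.01 0.73
31.0 0.81 -0.3 0.11
31.5 0.95 -0.25 0.29
32.0 0.32 0.39 -0.07
32.5 0.61 -0.15 0.34
33.0 0.86 -0.34 0.48
33.5 0.87 -0.29 0.25
34.0 0.58 0.38 0.29
34.5 0.62 0.36 0.2
35.0 1.28 0.09 0.54
35.5 0.73 -0.05 0.2
36.0 2.17 -0.69 1.09
36.5 3.92 -0.21 1.77
37.0 5.02 -0.18 2.01
avg 4.998280431674092
37.5 5.49 -0.11 1.99
avg 5.6389089764417895
38.0 6.67 -0.36 2.08
avg 6.503569093430496
held 6.657998427257705 [-6.63  0.56  2.63] 0.007679910780210927
0.03800000000000002 28.6417 [-179.92   -0.     84.8 ]
```

View pics/press.png

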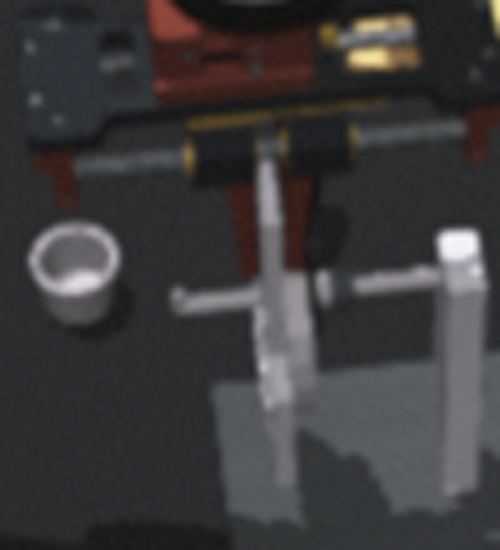

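The pressing force held at about 6.6 N with the ring between mould and stop: mould at (270,310), ring at (297,330), tip at (180,300). Next: ease back, set the mould down on the rod, release and retreat.

Run:
```python
from h import *
from station import r
np.set_printoptions(precision=2,suppress=True)
s0,*b=np.load("sb.npy")
def F(n=6):
    a=[]
    for _ in range(n): r.wait(.02); a.append(r.sense()["contact_force"])
    return np.mean(a,0)-b
s=.0358
r.servo_line(tcp(s,0,.008),speed=.01); r.wait(.2); print("eased",F(10))
fz0=F(10)[2]
for z in np.arange(.0075,.0009,-.0005):
    r.servo_line(tcp(s,0,z),speed=.01); f=F(); print(round(z*1e3,1),f)
    if f[2]-fz0>1.2: break
r.wait(.3); r.let_go(); r.wait(.5); p=r.sense()["tcp_pos"]; print(r.sense()["opening"],F())
r.servo_line([p[0],p[1],p[2]+.12],speed=.05); r.servo_line([p[0]-.06,p[1]+.19,p[2]+.12],speed=.2); r.wait(.5); print(r.sense()["clock"])
d={n:r.snapshot(n) for n in("side","top")}; pickle.dump(d,open("s5.pkl","wb"))
c=lambda n,x,y:cv2.resize(d[n]["frame"][y:y+110,x:x+80,::-1],None,fx=5,fy=5,interpolation=cv2.INTER_CUBIC)
cv2.imwrite("pics/final.png",np.hstack([c("side",255,240),c("top",360,220)]))
```

```text
eased [-0.77 -0.17  0.24]
7.5 [-0.65 -0.15 -0.01]
7.0 [-0.42  0.3  -0.01]
6.5 [-0.11 -0.06  0.11]
6.0 [ 0.04  0.16 -0.36]
5.5 [-0.1  -0.11  0.23]
5.0 [-0.04  0.16 -0.36]
4.5 [-0.31  0.11  0.12]
4.0 [-0.34 -0.47  0.1 ]
3.5 [-1.06  0.11  2.65]
0.08781552491165606 [ 0.25 -0.16  1.42]
39.125
```

View pics/final.png

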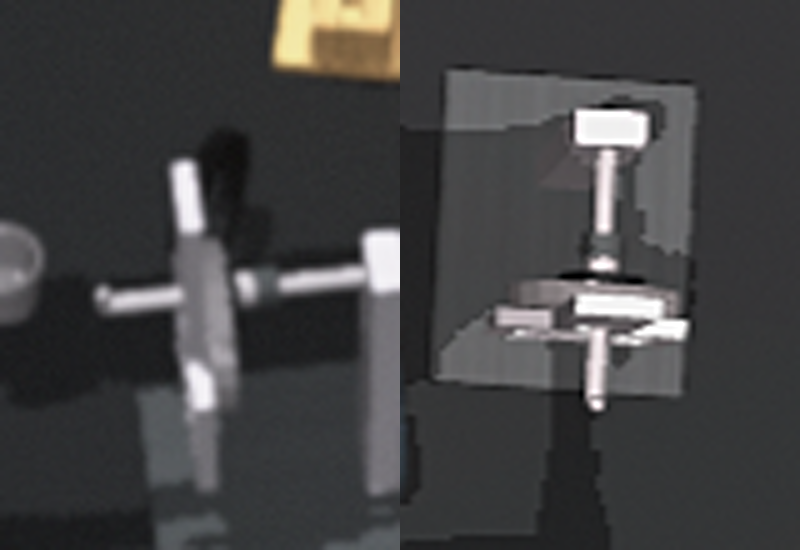

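Both hang together: side crop has the mould at (195,300) against the ring at (215,310), with the tip at (103,298). Last checks are tilt, stillness and bystanders.

Run:
```python
from h import *
from station import r
np.set_printoptions(precision=4,suppress=True)
r.wait(1); d5=pickle.load(open("s5.pkl","rb")); d0=pickle.load(open("s0.pkl","rb"))
S,T=r.snapshot("side"),r.snapshot("top")
f=lambda x,y:np.add((360,220),((x-400+.5)/5-.5,(y+.5)/5-.5))
h=(onz(T,f(619,306),.214)[:2]-TIP)@np.c_[U,V]; a=[(onz(T,f(*p),.128)[:2]-TIP)@np.c_[U,V] for p in((494,316),(689,328))]
print("handle top s,lat",h,"shoulder",a,np.mean(a,0),"tilt lat,s",(h-np.mean(a,0))/.086)
for n,A in(("side",S),("top",T)):
    x,y=(255,260) if n=="side" else (360,225)
    print(n,"motion diff",cv2.absdiff(A["frame"],d5[n]["frame"])[y:y+80,x:x+75].mean())
for k,b in(("beaker",(325,150,45,45)),("cup",(322,305,30,28)),("bottle",(500,200,60,45))):
    x,y,w,hh=b; g=lambda s:cv2.cvtColor(s["frame"],cv2.COLOR_RGB2GRAY)[y:y+hh,x:x+w].astype(np.float32)
    print(k,cv2.phaseCorrelate(g(d0["top"]),g(T)))
print(r.sense()["clock"])
```

```text
handle top s,lat [ 0.0357 -0.0002] shoulder [array([0.0356, 0.0412]), array([ 0.0364, -0.0424])] [ 0.036  -0.0006] tilt lat,s [-0.004   0.0045]
side motion diff 1.2826666666666666
top motion diff 0.6638888888888889
beaker ((0.5399654839754788, 0.5043739294859044), 1.0003501598334608)
cup ((6.467703125081634, -10.71935311126904), 0.26822563542260064)
bottle ((-8.53729022161076e-05, 0.5130236757660498), 0.9973818752942262)
40.325
```

The cup reading has a low response (0.27), probably the arm or its shadow over it. I'll recheck it in the side view, then hand in.

Run:
```python
from h import *
from station import r
d0=pickle.load(open("s0.pkl","rb"))["side"];S=r.snapshot("side")
g=[cv2.cvtColor(s["frame"],cv2.COLOR_RGB2GRAY) for s in(d0,S)]
m=cv2.matchTemplate(g[1][270:320,225:285],g[0][280:310,241:271],cv2.TM_CCOEFF_NORMED); _,v,_,l=cv2.minMaxLoc(m); print("cup shift px",l[0]-16,l[1]-10,v)
if v>.6 and abs(l[0]-16)<4 and abs(l[1]-10)<4: r.hand_in(); print("handed in")
```

```text
cup shift px 0 0 0.9449326992034912
the job is handed in; nothing more can be done
handed in
```

The mould now hangs by its eye on the hook, touching the front of the clamp ring, and I have handed the job in at about 40 s of the 72 s allowed. No verdict is reported.

- **What I did:** I gripped the mould by its handle, lifted it from the rack, and threaded its eye over the tip. The cameras showed it sitting 3.5 mm sideways in the grip, so I corrected for that first. I pushed the ring back until the stop gave about 2 mm and held about 6.6 N for over 0.5 s. Then I eased back, set the mould down on the rod, let go and moved the arm clear.
- **Position at the end:** the mould is about 36 mm behind the tip, within 1 mm sideways, and its tilt is about 0.005 rad. It is in contact with the ring. The force felt when setting it down matches the 4 mm hanging height.
- **Stillness:** pictures taken about a second apart showed no visible movement. The small remaining difference looks like image noise.
- **Bystanders:** the beaker and bottle shifted by no more than about 0.7 pixel in the top view, which is within half-pixel uncertainty. For the cup, the top-view check was unreliable (6 and 11 pixels, response only 0.27, probably the arm or its shadow over it). The side view showed the cup at zero shift with a 0.94 match.

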